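Feed one dish from the magazine and nudge it into the empty stage insert

TASK

Press the dish feeder's black plunger knob all the way down once and let it spring back up, so that a single dish slides out onto the landing in front of the magazine; then nudge that dish sideways along the landing until it drops flat into the empty stage insert docked beside it. Only press and push with the fingertips: pick nothing up, feed no second dish, and leave the dish in the other insert, the dishes in the magazine and the things lying around where they are.

Things in the scene. Friction and masses are not known exactly. Their poses are not given: they have to be found in the camera images.
- feeder: Bench dish feeder, fixed; aluminium base whose flat top (the deck) is 10 mm above the table. Origin on the table under the magazine's centre; x points from the landing to the plunger tower (yaw 0: away from the robot), y to the left along the landing. Tower: x 52 to 108 mm, y +-28 mm, 104 mm high. A plunger press drives, by rack and gear, a white pusher; it shoves the bottom dish out to -x.
- plunger (a joint): Downward travel of the plunger, m: 0 up, 0.032 fully down (hard stop). A spring returns it; it takes about 4 N to start and 10 N at the bottom, a little more when pressed fast. The pusher moves 2.14 times as far; as the plunger comes up, the pusher draws back and the stack drops by one dish.
- knob_top (a point): Centre of the top of the plunger's black mushroom knob, 35 mm across, 170.5 mm above the table when up; it lies 91 mm behind the magazine's centre (feeder x = +91 mm, y = 0). It moves with the plunger.
- landing (a point): Point on the deck, 10 mm above the table, near which the centre of a fed dish comes to rest (within 5 mm): feeder x = -63 mm, y = 0. Axes as the feeder's. The landing is flat, 124 mm wide in y, with a lip 5 mm high and 4 mm thick on its -x edge, inner face at feeder x = -94.5 mm.
- magazine (a point): Point on the deck under the centre of the magazine, axes as the feeder's. Magazine: two clear side walls, a dark rear plate and dark front strips, 68 x 67 mm, top 58 mm above the table, holding three stacked dishes; only the bottom one fits through the slot, 15.5 mm high, in front.
- dish_1: The bottom dish of the stack, the one to be fed: a closed round clear plastic culture dish with tan gel inside, 55 mm across, 13 mm high with its lid (the lid stays on), about 25 to 45 g, origin at the centre of its underside. It is only pushed, never lifted.
- dish_2: Second dish from the bottom, same shape; stays in the magazine and drops to the deck.
- dish_3: Top dish of the stack, same shape; stays in the magazine.
- empty_seat (a point): Centre of the floor of the empty seat, 5 mm above the table: a round recess 62 mm wide, 4 mm deep in a fixed dark stage insert, 85 x 85 mm, top 9.2 mm above the table (0.8 mm below the deck), a 41 mm hole in its floor. It is 106 mm left or right (+y or -y) of the landing's centre, changing from start to start, and abuts the deck. A dish pushed over it drops in and stands 9 mm proud.
- used_seat (a point): Centre of the floor of the same recess in the other insert, on the other side of the landing, already holding a dish.
- dish_seated: The dish that already sits in the other insert, same shape as the others; to be left alone. A gap of about 50 mm is left between it and a freshly fed dish.
- dropper: Brown dropper bottle, 25 mm across, 70 mm high, standing right of the drive tower; leave alone.
- forceps: Steel tweezers, 122 mm long, 9 mm high, lying left of the drive tower; leave alone.
- cover_glass: Small clear box, 30 x 30 x 14 mm, left of the feeder, nearer the robot; leave alone.
- felt_pen: White marker with a blue cap, 130 mm long, 14 mm thick, lying behind the feeder; leave alone.
- objective: White microscope objective, 24 mm across, 56 mm high, standing on the far right of the feeder; leave alone.
- cube: Black filter cube, 34 x 34 x 36 mm, standing right of the magazine, behind the right insert; leave alone.
There are look-alikes about, which are no part of the job. Leave any pink look-alike of the part that bears empty_seat alone.

How it is judged:
On the way, in this order (a step that is already met when the one before it is completed fails the run):
1. the plunger is pressed fully down (value of joint plunger above 0.029 m), for 0.05 s.
2. the plunger is back up and one dish lies on the landing (value of joint plunger below 0.003 m and horizontal distance between dish_1 and landing below 0.015 m and horizontal distance between dish_1 and magazine above 0.053 m), for 0.2 s.
At the end, for the whole second after the job is handed in: The fed dish lies flat in the seat of the empty insert (centre within 5 mm of the seat's, underside within 1.5 mm of its floor, at rest), the plunger is up (within 3 mm), the two other dishes stand in the magazine (within 8 mm of its centre) and the seated dish is still in its seat (within 5 mm) (horizontal distance between dish_1 and empty_seat below 0.005 m and z of dish_1 in the frame of empty_seat below 0.0015 m and angle between dish_1's own z axis and vertical below 0.05 rad and linear speed of dish_1 below 0.01 m/s and value of joint plunger below 0.003 m and horizontal distance between each of dish_2, dish_3 and magazine below 0.008 m and angle between each of dish_2, dish_3's own z axis and vertical below 0.1 rad and horizontal distance between dish_seated and used_seat below 0.005 m and z of dish_seated in the frame of used_seat below 0.0015 m); the robot touches nothing.
It fails at once if a dish is lifted off the deck or tipped up (z of dish_1 in the frame of landing above 0.009 m or angle between dish_1's own z axis and vertical above 0.35 rad or z of dish_seated in the frame of used_seat above 0.009 m or z of dish_2 in the frame of magazine above 0.021 m or z of dish_3 in the frame of magazine above 0.034 m).
It fails at once if a second dish is fed (horizontal distance between any of dish_2, dish_3 and magazine above 0.02 m).
It fails at once if the plunger is pressed again after the dish has been nudged aside (value of joint plunger above 0.01 m and horizontal distance between dish_1 and landing above 0.035 m and horizontal distance between dish_1 and magazine above 0.07 m).
It fails at once if the dish in the other insert is disturbed (distance of dish_seated from where it was at the start of the episode above 0.01 m).
It fails at once if a bystander is moved (distance of any of dropper, forceps, cover_glass, felt_pen, objective, cube from where it was at the start of the episode above 0.015 m).
It also fails if it takes over 48 s, if anything falls off the work surface, if the arm or the gripper's body presses on something with over 40 N, if the wrist force passes 120 N, or if a joint passes its speed limit or range.

ROBOT

A 6-joint arm with a two-finger parallel gripper is mounted at the origin on a cart in front of the work surface, level with it; the furniture and walls round the work are solid. World frame = base frame: x ahead of the robot, y to its left, z up, the work surface at z = 0. Lengths are in m, angles in rad, forces in N, time in s.
With the tool pointing down it reaches from about 0.375 to 0.75 m from the base axis. Payload 9 kg.
Tool frame: the origin (TCP) lies midway between the tips of the shut fingers; the grasp point (between the pads) lies 19 mm behind it; z points along the fingers, y is the line along which they close (so a half turn about z gives the same grasp; the last joint's range is limited). The gripper opens to 85 mm and grips with 20 to 120 N. Pads are 22 mm wide; open, the fingers measure 114 mm over their backs; the gripper's body (76 mm by 85 mm) begins 54 mm behind the grasp point. The pads swing forward as they close: fully open they stand 13 mm farther back than shut.
Start: joints at [1.059, 0.104, 0.097, 1.564, 0, 1.353], TCP at [0.174, 0.574, 0.231] pointing down, gripper open.
Joint ranges: [-2.99, 2.99], [-0.84, 1.86], [-1.1, 1.16], [-1.84, 2.11], [-1.51, 1.56], [-3.14, 3.14]. Speed limits (rad/s): [2.22, 2.22, 2.57, 3.14, 3.14, 3.14].

INTERFACE

Orientations are given as a 3x3 rotation matrix whose columns are the frame's x, y, z axes.
In Python, from workcell import ctrl gives the robot as it stands.
- The arm moves only by the tool apply_moves, never from a script. Its argument "deltas" is a list of rows, each a list of 5 numbers: the closure, from -1 (fully open) to 1 (shut), so that 0 is half open, then the shift along the tool's x, y, z in cm, then the turn about the tool's z in rad. In form: [[fingers, dx, dy, dz, roll], ...]. A call has 1 to 20 rows; each row shifts and turns the commanded pose from where the row before left it, along the tool's axes as they then stand; what a row does not reach is not made up. A row lasts 1/10 s, in which the tool goes at most 50 mm and 8.59 degrees, less where a joint would pass 70% of its speed; a pose out of reach is approached as far as the arm can. A call with a gripper value outside its range is refused whole. The fingers move at their own pace and stop on an object; "force" is the grip in N (left out, the last holds). Time passes only in rows, so rows that do not move let the fingers close. It gives the time, the measured TCP pose, the force, the opening and the grip force at its end, in the units of the state.
- ctrl.state(): the state, without advancing time (a new reading comes with each control period).
- ctrl.capture(name): name is "side" or "top"; returns the picture (420x560x3 uint8, red, green, blue); there is no depth.
- ctrl.camera_params(name): a dict with "K" (3x3 intrinsics, pixels), "dist_coeffs" ([k1, k2, p1, p2, k3] as OpenCV has them; the pictures are not rectified), "R" (3x3) and "t" (3): a world point X has camera coordinates R X + t. Camera axes: x right, y down, z forward; pixel columns grow to the right and rows downward; lengths in m; the calibration is good to about 2 mm. A picture is of the moment at which its call begins. camera_params takes no time and is no camera call.
- ctrl.close_job(): hands the job in; it is judged then, once.
Trained networks look in the newest picture that a camera, given by its name, has taken for a name from the list of things; names that differ only in an ending like _2 or _b are one class to them, and where a whole thing is asked for, a point or a joint stands for the part that bears it (a point fixed in the world has none). Each returns a list of dicts, best first, with "score" (0 to 1); they miss things now and then, are a little off and sometimes report something else, mostly with a low value. They report only what shows in the picture. A call takes as long as a camera call. They do not tell look-alikes from the thing itself.
- ctrl.silhouettes(target, camera): "mask" (420x560 bool, what is visible of it) and "extent" ([centre column, centre row, width, height] in pixels, round what is visible of it).
The state is a dict: "time_s": time; "joints": joint angles; "qvel": joint speeds; "joint_torque": joint torques, N m; "ee_pos": TCP position; "orientation": TCP orientation; "force": force on the tool from outside, world axes, zero at the start; "torque": the same for the moment, N m; "finger_gap": opening from 0.0 (shut) to 1.0 (fully open); "finger_force": force on a finger pad.
Only numpy, scipy, OpenCV 4.12 (cv2) and the standard library are available. Lean on these libraries where they do the work, as an engineer would, in place of code of your own. Each camera call takes 0.05 s, during which the arm holds its last target. There are 200 camera calls.

## Working session

There is one attempt and no reset: what is moved stays moved. The work goes in short steps, Python scripts to look and compute and a tool call to move; the robot and the scene stay as the last step left them, time stands still between calls to the robot, and variables do not carry over. Pictures are saved under pics/ and viewed, at most 10 in all, crops included, and the job is handed in when it is done.

Besides the shell and the picture viewer there is one more tool, called as name(argument=value, ...) on one line, values as JSON. apply_moves: Moves the arm, as the interface text tells. Its arguments: {"type":"object","properties":{"deltas":{"type":"array","items":{"type":"array","items":{"type":"number"}}},"force":{"type":"number"}},"required":["deltas"]}

```bash
mkdir -p pics; cat > h.py <<'E'
from workcell import ctrl
import numpy as np, cv2
from scipy.optimize import least_squares
def P(n):
    c=ctrl.camera_params(n); return [np.array(c[k],float) for k in("K","dist_coeffs","R","t")]
def proj(n,X):
    K,d,R,t=P(n); return cv2.projectPoints(np.atleast_2d(np.array(X,float)),cv2.Rodrigues(R)[0],t,K,d)[0][:,0]
def onz(n,uv,z):
    K,d,R,t=P(n); u=cv2.undistortPoints(np.array([[uv]],float),K,d)[0,0]
    r=R.T@np.array([u[0],u[1],1]); o=-R.T@t; return o+r*(z-o[2])/r[2]
def tri(uvs):
    A=[];b=[]
    for n,uv in uvs.items():
        o=onz(n,uv,0);r=o-onz(n,uv,.3);r/=np.linalg.norm(r);M=np.eye(3)-np.outer(r,r);A.append(M);b.append(M@o)
    return np.linalg.lstsq(np.vstack(A),np.hstack(b),rcond=None)[0]
E
python3 - <<'E'
from h import *
im={}
for n in("side","top"):
    im[n]=ctrl.capture(n); cv2.imwrite(f"pics/{n}0.png",im[n][:,:,::-1])
    K,d,R,t=P(n); print(n,K[0,0],(-R.T@t).round(3),R[2].round(2))
    for k in("plunger","dish_1","empty_seat","feeder","cube","dropper"):
        for r in ctrl.silhouettes(k,n): print(k,round(r["score"],2),np.round(r["extent"],1))
print(ctrl.state())
E
```

```text
side 497.45510532744214 [ 0.415 -1.117  0.784] [ 0.12  0.84 -0.53]
plunger 0.45 [309.3 255.6  15.6  24.9]
dish_1 0.55 [268.4 289.6  25.9  11.6]
empty_seat 0.7 [243.4 272.8  30.9  20.4]
empty_seat 0.58 [267.9 289.5  22.4   9.3]
empty_seat 0.53 [296.5 186.9  27.7  15.7]
empty_seat 0.36 [273.  300.6 125.6 116.4]
feeder 0.98 [271.8 301.2 121.5 105.3]
feeder 0.47 [361.1 269.9  16.4  36.3]
cube 0.77 [276.3 330.1  18.2  23.9]
dropper 0.73 [311.9 323.1  18.   29.1]
dropper 0.46 [271.5 301.8 119.7 112.6]
top 426.6930643201224 [ 0.375 -0.052  1.264] [ 0.18 -0.03 -0.98]
plunger 0.68 [300.9 259.9  31.5  30.4]
dish_1 0.8 [342.2 241.1  18.7  15.6]
empty_seat 0.87 [300.6 261.1  30.4  31.3]
empty_seat 0.76 [150.9 195.6  34.   25.4]
feeder 0.78 [349.6 240.   71.5  92. ]
feeder 0.53 [369.7 209.2  11.4   4.8]
cube 0.67 [372.6 237.6  18.8  19.9]
dropper 0.58 [371.4 211.2  12.    8.2]
dropper 0.58 [353.2 201.2   9.9   9.3]
{'time_s': 0.7, 'joints': array([1.05926981e+00, 1.04032910e-01, 9.73049703e-02, 1.56391378e+00,
       1.97978401e-05, 1.35310848e+00]), 'qvel': array([ 0.00081433,  0.00141445, -0.00068917, -0.0005958 , -0.00162128,
        0.00040805]), 'joint_torque': array([-2.97287525e-04, -5.56627214e+01,  5.03684521e+01,  6.21511408e-04,
       -2.02554365e-04, -1.69157126e-06]), 'ee_pos': array([0.1737712 , 0.57431882, 0.23137273]), 'orientation': array([[-9.57139143e-01,  2.89628482e-01,  5.84173092e-05],
       [ 2.89628487e-01,  9.57139132e-01,  1.44507338e-04],
       [-1.40600519e-05,  1.55232946e-04, -9.99999988e-01]]), 'force': array([-0.44283896, -0.4004833 , -0.11376288]), 'torque': array([-0.00814142, -0.02500138, -0.01699001]), 'finger_force': 0.0, 'finger_gap': 0.9953835630773685}
```

View pics/top0.png

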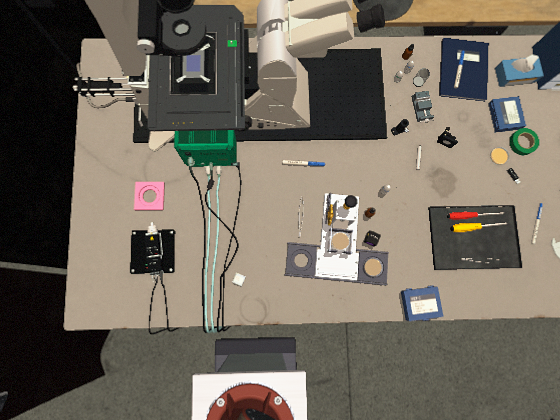

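View pics/side0.png

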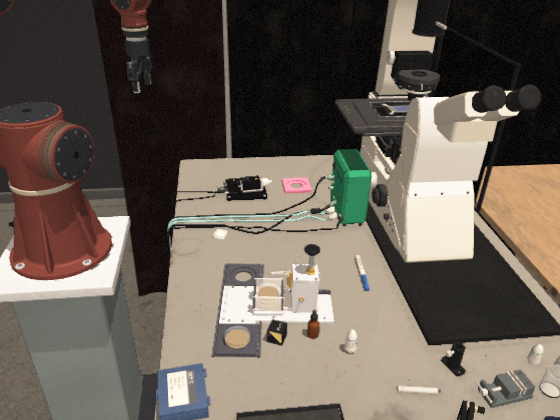

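The top view shows the feeder at about (340,240), with the black knob at (351,201). The left insert at (300,261) is empty and dark. The right insert at (373,267) holds a tan dish, and a pink look-alike lies at (150,195). The side view agrees: empty insert (243,273), occupied one (238,338), pink (297,185). The candidates for empty_seat are (300,261) dark and docked, and (150,195) pink and undocked, so it is the first. One enlarged crop will confirm this and give feeder points.

```bash
python3 - <<'E'
from h import *
a=cv2.imread("pics/top0.png")[185:290,275:395]; b=cv2.imread("pics/side0.png")[235:365,205:335]
a=cv2.resize(a,None,fx=3.3,fy=3.3,interpolation=cv2.INTER_CUBIC);b=cv2.resize(b,(396,396),interpolation=cv2.INTER_CUBIC)
c=np.zeros((396,800,3),np.uint8);c[:a.shape[0],:a.shape[1]]=a;c[:,400:796]=b
cv2.imwrite("pics/crop0.png",c)
E
```

```text
(no output)
```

View pics/crop0.png

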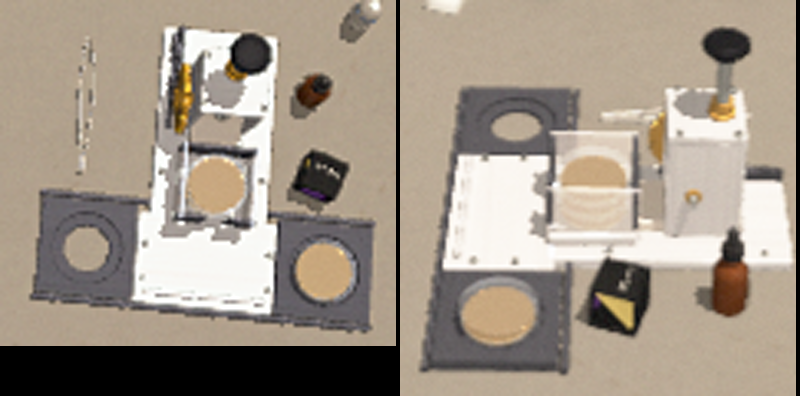

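The crop confirms it. The left insert is dark, docked and empty, with its hole at top (301,260) and side (243,277). The right insert holds the dish. The cube and dropper are to the right of the tower. Now I fit the feeder pose.

```bash
python3 - <<'E'
from h import *
hx,hy=.0425,.1485; x0,x1=-.1055,-.0205
obs=[("top",[301.06,260.2],[-.063,.106,.005]),("top",[285.3,275.3],[x0,hy,.0092]),("top",[287.7,243.2],[x1,hy,.0092]),("top",[386.5,284.4],[x0,-hy,.0092]),("top",[388,252.3],[x1,-hy,.0092]),("top",[350.8,201.1],[.091,0,.1705]),
("side",[243.1,276.7],[-.063,.106,.005]),("side",[225.4,264.5],[x0,hy,.0092]),("side",[263.1,265.2],[x1,hy,.0092]),("side",[213.2,355.8],[x0,-hy,.0092]),("side",[259.2,356.5],[x1,-hy,.0092]),("side",[312.4,249.1],[.091,0,.1705])]
def W(p,q):
    c,s=np.cos(p[2]),np.sin(p[2]); return np.array([p[0]+c*q[0]-s*q[1],p[1]+s*q[0]+c*q[1],q[2]])
f=lambda p:np.concatenate([proj(n,W(p,q))[0]-uv for n,uv,q in obs])
r=least_squares(f,[.5,-.1,0],loss="soft_l1"); p=r.x; print(p.round(4)); print(f(p).reshape(-1,2).round(1))
print("tri knob",tri({"top":[350.8,201.1],"side":[312.4,249.1]}),"tri seat",tri({"top":[301.06,260.2],"side":[243.1,276.7]}))
for k,q in dict(knob=[.091,0,.1705],landing=[-.063,0,.01],seat=[-.063,.106,.005],mag=[0,0,.01]).items(): print(k,W(p,q).round(4))
E
```

```text
[ 0.5131 -0.2725 -0.1156]
[[ 0.4 -0.4]
 [ 0.6 -2.4]
 [ 0.7  0.7]
 [ 0.7 -2. ]
 [ 0.4  1.1]
 [ 0.7 -0.5]
 [-0.5 -0.2]
 [ 1.2 -0.2]
 [-2.8 -0.5]
 [ 1.6 -0.9]
 [-2.2 -1.3]
 [-0.6 -1.2]]
tri knob [ 0.60415247 -0.28194086  0.16639012] tri seat [ 0.46290682 -0.15880706  0.0033019 ]
knob [ 0.6035 -0.283   0.1705]
landing [ 0.4506 -0.2652  0.01  ]
seat [ 0.4628 -0.1599  0.005 ]
mag [ 0.5131 -0.2725  0.01  ]
```

apply_moves(deltas=[[1,0,0,0,-0.09],[1,0,0,0,-0.09],[1,-2.5,-3.8,0,0],[1,-2.5,-3.8,0,0],[1,-2.5,-3.8,0,0],[1,-2.5,-3.8,0,0],[1,-2.5,-3.8,0,0],[1,-2.5,-3.8,0,0],[1,-2.5,-3.8,0,0],[1,-2.5,-3.8,0,0],[1,-2.5,-3.8,0,0],[1,-2.5,-3.8,0,0],[1,-2.5,-3.8,0,0],[1,-2.5,-3.8,0,0],[1,-2.5,-3.8,0,0],[1,-2.5,-3.8,0,0],[1,-2.5,-3.8,0,0],[1,-2.5,-3.8,0,0],[1,-2.5,-3.8,0,0]])

```text
time_s: 2.6
ee_pos: [0.5233, -0.1178, 0.2314]
orientation: [[-0.993, 0.114, 0.001], [0.114, 0.993, -0.0], [-0.001, -0.0, -1.0]]
force: [0.4, 0.3, 0.8]
finger_gap: 0.0
finger_force: 0.0
```

apply_moves(deltas=[[1,-2.4,-3.9,0,0],[1,-2.4,-3.9,0,0],[1,-2.4,-3.9,1,0],[1,-2.4,-3.9,1.5,0],[1,0,0,1,0],[1,0,0,0,0],[1,0,0,0,0]])

```text
time_s: 3.3
ee_pos: [0.6002, -0.2809, 0.197]
orientation: [[-0.994, 0.113, 0.0], [0.113, 0.994, 0.0], [-0.0, 0.0, -1.0]]
force: [0.4, 0.0, 0.3]
finger_gap: -0.0
finger_force: 0.0
```

```bash
python3 - <<'E'
from h import *
print(ctrl.state()["ee_pos"])
ims=[]
for n,(c,r) in dict(top=(345,215),side=(305,255)).items():
    a=ctrl.capture(n)[:,:,::-1]; cv2.imwrite(f"pics/{n}1.png",a)
    ims.append(cv2.resize(a[r-50:r+50,c-50:c+50],(400,400),interpolation=cv2.INTER_CUBIC))
    print(n,proj(n,ctrl.state()["ee_pos"]),(proj(n,ctrl.state()["ee_pos"])-[c-50,r-50])*4)
cv2.imwrite("pics/crop1.png",np.hstack(ims))
E
```

```text
[ 0.6002061  -0.28091719  0.1969526 ]
top [[352.8733683  199.52299098]] [[231.49347319 138.0919639 ]]
side [[311.01688442 236.55037825]] [[224.06753768 126.20151299]]
```

View pics/crop1.png

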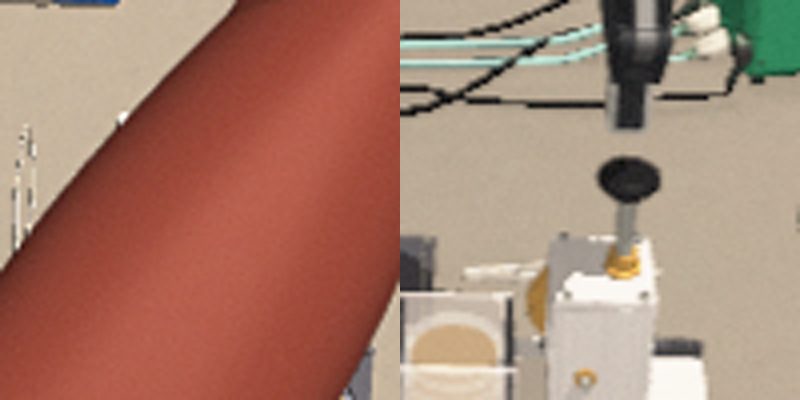

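The side view shows the shut fingertips at crop (627,128), directly above the knob at (629,178). The arm hides the knob in the top view. Next I press.

apply_moves(deltas=[[1,-0.3,-0.2,1.0,0],[1,0,0,1.0,0],[1,0,0,0.7,0],[1,0,0,0.5,0],[1,0,0,0.5,0],[1,0,0,0.5,0],[1,0,0,0.5,0],[1,0,0,0.5,0]])

```text
time_s: 4.2
ee_pos: [0.6031, -0.2836, 0.1453]
orientation: [[-0.994, 0.113, 0.001], [0.113, 0.994, -0.0], [-0.001, -0.0, -1.0]]
force: [-3.4, 3.1, 11.1]
finger_gap: 0.001
finger_force: 5.5
```

apply_moves(deltas=[[1,0,0,0.3,0],[1,0,0,0.3,0],[1,0,0,0.15,0],[1,0,0,0,0],[1,0,0,0,0]])

```text
time_s: 4.7
ee_pos: [0.6031, -0.2836, 0.1385]
orientation: [[-0.994, 0.113, 0.001], [0.113, 0.994, -0.0], [-0.001, -0.0, -1.0]]
force: [-4.2, 3.4, 13.8]
finger_gap: -0.001
finger_force: 6.9
```

apply_moves(deltas=[[1,0,0,0.15,0],[1,0,0,0.15,0],[1,0,0,0,0]])

```text
time_s: 5.0
ee_pos: [0.6033, -0.2837, 0.1383]
orientation: [[-0.994, 0.113, 0.002], [0.113, 0.994, -0.002], [-0.002, -0.001, -1.0]]
force: [-11.9, 7.7, 29.6]
finger_gap: -0.003
finger_force: 15.2
```

apply_moves(deltas=[[1,0,0,-0.6,0],[1,0,0,-0.8,0],[1,0,0,-1,0],[1,0,0,-1,0],[1,0,0,-1.5,0],[1,0,0,-2,0],[1,0,0,-1,0],[1,1.5,4,0,0],[1,1.5,4,0,0],[1,1.5,4,0,0],[1,1.5,4,0,0],[1,1.5,4,0,0],[1,1.5,4,0,0],[1,0,4,0,0],[1,0,4,0,0],[1,0,0,0,0]])

```text
time_s: 6.6
ee_pos: [0.5498, 0.0482, 0.213]
orientation: [[-0.994, 0.109, 0.0], [0.109, 0.994, 0.001], [-0.0, 0.001, -1.0]]
force: [0.7, -1.0, 0.4]
finger_gap: 0.003
finger_force: 0.0
```

```bash
python3 - <<'E'
from h import *
ims=[]
for n,(c,r,w) in dict(top=(335,240,60),side=(270,295,65)).items():
    a=ctrl.capture(n)[:,:,::-1]; cv2.imwrite(f"pics/{n}2.png",a)
    ims.append(cv2.resize(a[r-w:r+w,c-w:c+w],(400,400),interpolation=cv2.INTER_CUBIC))
    for q in ctrl.silhouettes("dish_1",n): print(n,round(q["score"],2),np.round(q["extent"],1),onz(n,q["extent"][:2],.016).round(4))
    print("landing",proj(n,[.4506,-.2652,.016]))
cv2.imwrite("pics/crop2.png",np.hstack(ims))
E
```

```text
top 0.57 [339.8 241.9  20.7  16.6] [ 0.5121 -0.2739  0.016 ]
top 0.54 [337.9 260.5  19.2  18.3] [ 0.4576 -0.2656  0.016 ]
landing [[337.89046142 262.91375864]]
side 0.81 [240.5 303.8  23.4  21. ] [ 0.4514 -0.2697  0.016 ]
side 0.45 [268.  292.9  23.2   4.1] [ 0.5171 -0.2391  0.016 ]
side 0.42 [277.2 331.9  20.4  23.7] [ 0.5232 -0.3645  0.016 ]
landing [[240.04907566 302.46942956]]
```

View pics/crop2.png

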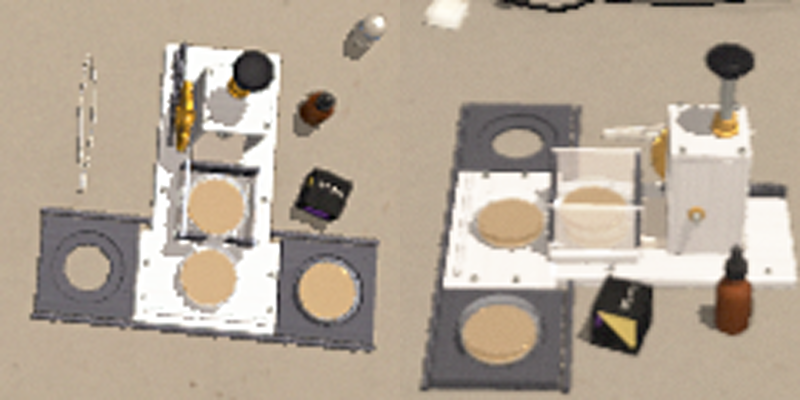

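One dish is fed: it sits at top (337,263) and side (241,302), matching the landing prediction to within about 1 mm. The plunger is up and the other dishes are unchanged. I'll go above the gap to the right of the dish and start down.

apply_moves(deltas=[[1,0.8,-4.7,0,0],[1,0.8,-4.7,0,0],[1,0.8,-4.7,0,0],[1,0.8,-4.7,0,0],[1,0.8,-4.7,0,0],[1,0.8,-4.7,0,0],[1,0.8,-4.7,0,0],[1,0.8,-4.7,0,0],[1,0,0,3,0],[1,0,0,4,0],[1,0,0,4,0],[1,0,0,3,0],[1,0,0,2,0],[1,0,0,0,0],[1,0,0,0,0]])

```text
time_s: 8.3
ee_pos: [0.4432, -0.3229, 0.0533]
orientation: [[-0.993, 0.115, -0.0], [0.115, 0.993, 0.0], [0.0, 0.0, -1.0]]
force: [-0.3, -0.1, 0.8]
finger_gap: 0.0
finger_force: 0.0
```

```bash
python3 - <<'E'
from h import *
n="side";a=ctrl.capture(n)[:,:,::-1]; c,r,w=240,315,50
print(ctrl.state()["ee_pos"],(proj(n,ctrl.state()["ee_pos"])-[c-w,r-w])*6)
cv2.imwrite("pics/crop3.png",cv2.resize(a[r-w:r+w,c-w:c+w],(600,600),interpolation=cv2.INTER_CUBIC))
E
```

```text
[ 0.44379621 -0.32328975  0.05418865] [[288.66842248 255.86042768]]
```

View pics/crop3.png

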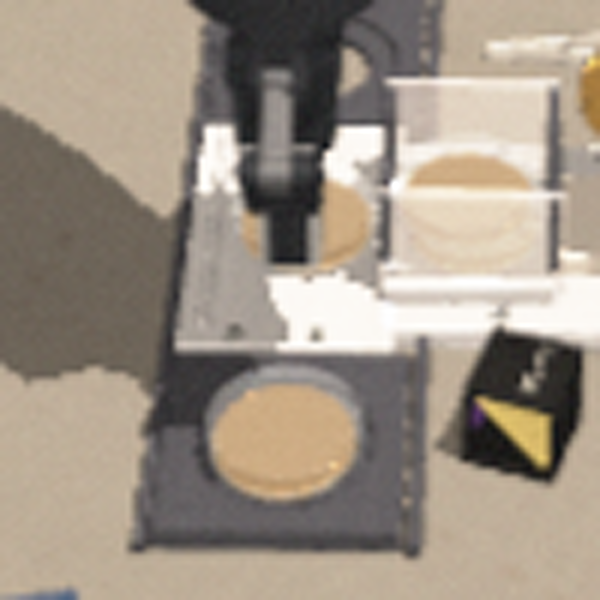

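The shut fingertips at crop (290,255) hang over the gap between the fed dish (310,225) and the seated dish (285,435). I shift them slightly to the left and lower them.

apply_moves(deltas=[[1,-0.1,0.4,1,0],[1,0,0,1,0],[1,0,0,1,0],[1,0,0,0.7,0],[1,0,0,0.3,0],[1,0,0,0,0],[1,0,0,0,0]])

```text
time_s: 9.05
ee_pos: [0.4453, -0.3184, 0.013]
orientation: [[-0.994, 0.114, 0.0], [0.114, 0.994, -0.0], [-0.0, -0.0, -1.0]]
force: [0.2, -0.2, 0.2]
finger_gap: -0.003
finger_force: 0.0
```

apply_moves(deltas=[[1,0,0.6,0,0],[1,0,0.6,0,0],[1,0,0.8,0,0],[1,0,0.8,0,0],[1,0,0.8,0,0],[1,0,0.8,0,0],[1,0,0.8,0,0],[1,0,0.8,0,0],[1,0,0.8,0,0],[1,0,0.8,0,0],[1,0,0.8,0,0],[1,0,0.6,0,0],[1,0,0,0,0]])

```text
time_s: 10.35
ee_pos: [0.4554, -0.2278, 0.0126]
orientation: [[-0.994, 0.113, -0.0], [0.113, 0.994, 0.001], [0.0, 0.001, -1.0]]
force: [0.4, -0.6, -0.0]
finger_gap: 0.001
finger_force: 0.0
```

```bash
python3 - <<'E'
from h import *
n="side";a=ctrl.capture(n)[:,:,::-1]; c,r,w=245,290,50
print(ctrl.state()["ee_pos"])
print("seat rim",((proj(n,[[.4628+.031*np.cos(t),-.1599+.031*np.sin(t),.0092] for t in (0,1.57,3.14,4.71)])-[c-w,r-w])*6).round())
for q in ctrl.silhouettes("dish_1",n): print(n,round(q["score"],2),np.round(q["extent"],1),onz(n,q["extent"][:2],.016).round(4))
cv2.imwrite("pics/crop4.png",cv2.resize(a[r-w:r+w,c-w:c+w],(600,600),interpolation=cv2.INTER_CUBIC))
E
```

```text
[ 0.45533926 -0.22829188  0.01260722]
seat rim [[361. 206.]
 [281. 164.]
 [209. 216.]
 [290. 260.]]
side 0.69 [276.1 330.8  18.8  24.4] [ 0.5213 -0.3611  0.016 ]
side 0.62 [348.9 342.    9.1  21.3] [ 0.6678 -0.4084  0.016 ]
side 0.51 [267.  292.1  21.    4.3] [ 0.515  -0.2361  0.016 ]
side 0.42 [238.2 336.9  25.8  27.1] [ 0.4406 -0.3702  0.016 ]
```

View pics/crop4.png

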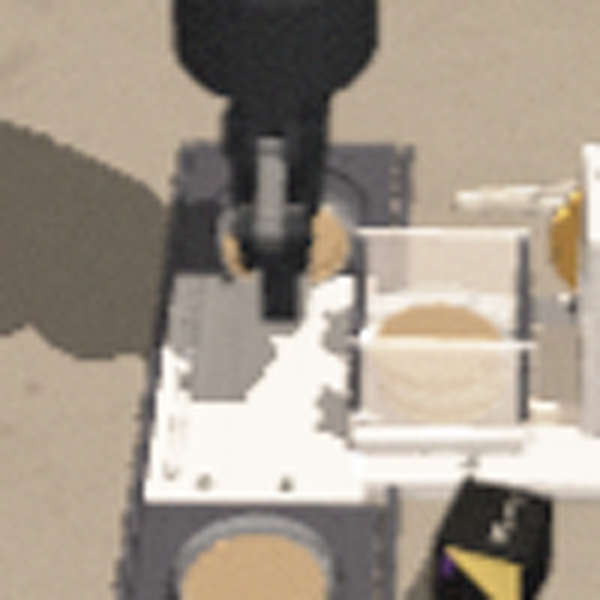

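The dish (crop ~(287,240)) moves ahead of the fingertips, laterally in line with the seat (centre ~ (286,212)). About 25 mm remain, which I push more slowly.

apply_moves(deltas=[[1,0,0.5,0,0],[1,0,0.5,0,0],[1,0,0.5,0,0],[1,0,0.4,0,0],[1,0,0.3,0,0],[1,0,0.2,0,0],[1,0,0,0,0]])

```text
time_s: 11.15
ee_pos: [0.4581, -0.2047, 0.0128]
orientation: [[-0.994, 0.113, 0.0], [0.113, 0.994, 0.0], [-0.0, 0.0, -1.0]]
force: [-0.3, -0.2, 0.1]
finger_gap: 0.0
finger_force: 0.0
```

```bash
python3 - <<'E'
from h import *
n="side";a=ctrl.capture(n)[:,:,::-1]; c,r,w=245,280,40
print(ctrl.state()["ee_pos"],ctrl.state()["force"])
print("seat rim",((proj(n,[[.4628+.031*np.cos(t),-.1599+.031*np.sin(t),.0092] for t in (0,1.57,3.14,4.71)])-[c-w,r-w])*7.5).round())
cv2.imwrite("pics/crop5.png",cv2.resize(a[r-w:r+w,c-w:c+w],(600,600),interpolation=cv2.INTER_CUBIC))
E
```

```text
[ 0.4581473  -0.20491406  0.01277965] [-0.35084736 -1.02759769 -0.31302446]
seat rim [[376. 258.]
 [276. 205.]
 [186. 270.]
 [287. 325.]]
```

View pics/crop5.png

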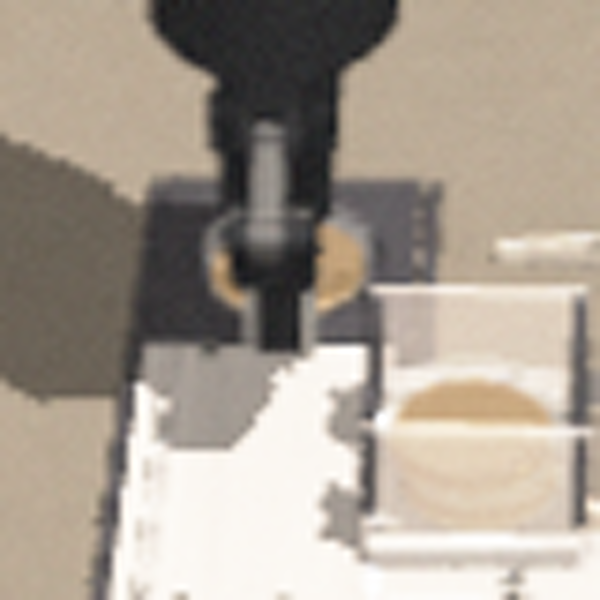

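The dish now looks nearly concentric with the seat, at crop (288,265) against (282,265). I push slightly further, then back off, rise and look.

apply_moves(deltas=[[1,0,0.15,0,0],[1,0,0.15,0,0],[1,0,0,0,0]])

```text
time_s: 11.5
ee_pos: [0.4584, -0.2019, 0.0128]
orientation: [[-0.994, 0.114, -0.0], [0.114, 0.994, 0.0], [0.0, 0.0, -1.0]]
force: [-0.5, -0.3, -0.1]
finger_gap: 0.0
finger_force: 0.0
```

apply_moves(deltas=[[1,0,-0.5,0,0],[1,0,-1,0,0],[1,0,0,-3,0],[1,0,0,-4,0],[1,0,0,-5,0],[1,0,0,-5,0],[1,0,4,-2,0],[1,0,5,0,0],[1,0,5,0,0],[1,0,5,0,0],[1,0,5,0,0],[1,0,5,0,0],[1,0,0,0,0]])

```text
time_s: 12.8
ee_pos: [0.4898, 0.0758, 0.203]
orientation: [[-0.994, 0.107, 0.001], [0.107, 0.994, 0.001], [-0.0, 0.001, -1.0]]
force: [-0.9, -0.3, -0.3]
finger_gap: -0.002
finger_force: 0.0
```

```bash
python3 - <<'E'
from h import *
ims=[]
for n,(c,r,w) in dict(top=(330,240,60),side=(270,295,65)).items():
    a=ctrl.capture(n)[:,:,::-1]; cv2.imwrite(f"pics/{n}6.png",a)
    ims.append(cv2.resize(a[r-w:r+w,c-w:c+w],(400,400),interpolation=cv2.INTER_CUBIC))
    for q in ctrl.silhouettes("dish_1",n): print(n,round(q["score"],2),np.round(q["extent"],1),onz(n,q["extent"][:2],.011).round(4))
    print("seat",proj(n,[.4628,-.1599,.011]))
cv2.imwrite("pics/crop6.png",np.hstack(ims)); print(ctrl.state()["time_s"])
E
```

```text
top 0.85 [302.4 257.1  23.5  17.9] [ 0.4701 -0.1624  0.011 ]
top 0.77 [340.  239.6  18.7  15.5] [ 0.5194 -0.2757  0.011 ]
seat [[301.6345214  259.61934183]]
side 0.8 [243.2 276.9  23.1  15.1] [ 0.4639 -0.1689  0.011 ]
side 0.45 [268.1 294.1  28.4  10.1] [ 0.5175 -0.2376  0.011 ]
seat [[242.53331491 274.59115281]]
13.0
```

View pics/crop6.png

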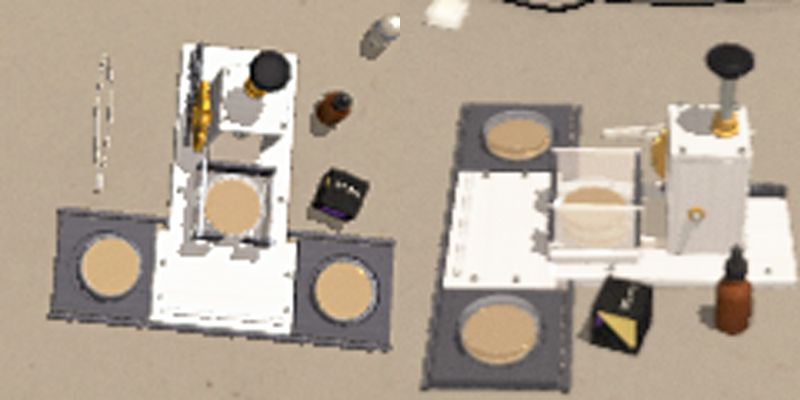

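Both views show the dish inside the left insert, at top crop (109,267) and side (518,135). The others are in place and the plunger is up. I'll check numerically that it is flat and centred by comparing its gel disc with the seated dish's.

```bash
python3 - <<'E'
from h import *
p=np.array([.5131,-.2725,-.1156]);c,s=np.cos(p[2]),np.sin(p[2])
W=lambda q:np.array([p[0]+c*q[0]-s*q[1],p[1]+s*q[0]+c*q[1],q[2]])
for n in("top","side"):
    a=cv2.imread(f"pics/{n}6.png");hsv=cv2.cvtColor(a,cv2.COLOR_BGR2HSV)
    m=((hsv[...,0]>8)&(hsv[...,0]<24)&(hsv[...,1]>75)&(hsv[...,2]>120)).astype(np.uint8)
    N,l,st,ce=cv2.connectedComponentsWithStats(m)
    for k,y in(("fed",.106),("seated",-.106)):
        for z in(.014,.018):
            u=proj(n,W([-.063,y,z]))[0]; i=1+np.argmin(np.linalg.norm(ce[1:]-u,axis=1)+1e3*(st[1:,4]<60))
            print(n,k,z,"pred",u.round(1),"obs",ce[i].round(1),"diff",(ce[i]-u).round(2),"area",st[i,4])
E
```

```text
top fed 0.014 pred [301.7 259.6] obs [302.7 259.5] diff [ 0.97 -0.06] area 206
top fed 0.018 pred [301.8 259.5] obs [302.7 259.5] diff [0.86 0.04] area 206
top seated 0.014 pred [373.8 266.4] obs [372.6 266.7] diff [-1.21  0.32] area 212
top seated 0.018 pred [374.2 266.3] obs [372.6 266.7] diff [-1.55  0.4 ] area 212
side fed 0.014 pred [242.5 273.6] obs [242.9 274.9] diff [0.45 1.29] area 196
side fed 0.018 pred [242.5 272.4] obs [242.9 274.9] diff [0.47 2.58] area 196
side seated 0.014 pred [237.1 337.8] obs [236.8 338.1] diff [-0.36  0.31] area 338
side seated 0.018 pred [237.1 336.4] obs [236.8 338.1] diff [-0.31  1.68] area 338
```

```bash
python3 - <<'E'
from h import *
def blob(f,cx,cy,dark):
    a=cv2.imread(f)[cy-14:cy+15,cx-16:cx+17].astype(float)
    g=cv2.resize(a.max(2),None,fx=8,fy=8,interpolation=cv2.INTER_CUBIC)
    m=(g>125).astype(np.uint8); N,l,st,ce=cv2.connectedComponentsWithStats(m)
    i=1+np.argmin(np.linalg.norm(ce[1:]-np.array(g.shape[::-1])/2,axis=1)+1e3*(st[1:,4]<2000))
    x,y,w,h=st[i,:4]; return (ce[i]+.5)/8-.5+[cx-16,cy-14],((np.array([x+w/2,y+h/2]))/8-.5+[cx-16,cy-14]),w/8,h/8
for n,b,cs in(("top",(0,2,6),((301,260),(373,267))),("side",(0,2,6),((243,276),(237,338)))):
    for i in b:
        for cx,cy in cs:
            r=blob(f"pics/{n}{i}.png",cx,cy,0); print(n,i,(cx,cy),r[0].round(2),r[1].round(2),r[2:])
    for y in(.106,-.106):
        q=lambda z:[.5131+np.cos(-.1156)*-.063+np.sin(.1156)*y, -.2725-.063*np.sin(-.1156)+np.cos(.1156)*y, z]
        print(n,"pred hole z0,.005, gel .012,.016",[proj(n,q(z))[0].round(2).tolist() for z in(0,.005,.012,.016)])
ims=[]
for n,(cx,cy) in dict(top=(302,260),side=(243,275)).items():
    for i in (2,6): ims.append(cv2.resize(cv2.imread(f"pics/{n}{i}.png")[cy-22:cy+23,cx-28:cx+29],(399,300),interpolation=cv2.INTER_CUBIC))
cv2.imwrite("pics/crop7.png",np.vstack([np.hstack(ims[:2]),np.hstack(ims[2:])]))
E
```

```text
top 0 (301, 260) [300.55 260.06] [300.44 260.  ] (np.float64(14.125), np.float64(13.5))
top 0 (373, 267) [373.25 266.7 ] [373.19 266.38] (np.float64(18.375), np.float64(18.75))
top 2 (301, 260) [300.51 260.08] [300.38 260.  ] (np.float64(14.5), np.float64(13.75))
top 2 (373, 267) [373.27 266.67] [373.19 266.38] (np.float64(18.625), np.float64(19.0))
top 6 (301, 260) [302.9  259.12] [302.94 259.12] (np.float64(18.875), np.float64(19.0))
top 6 (373, 267) [373.27 266.68] [373.19 266.38] (np.float64(18.625), np.float64(19.0))
top pred hole z0,.005, gel .012,.016 [[301.34, 259.91], [301.48, 259.78], [301.68, 259.61], [301.79, 259.51]]
top pred hole z0,.005, gel .012,.016 [[372.65, 266.68], [373.06, 266.58], [373.66, 266.45], [374.0, 266.37]]
side 0 (243, 276) [242.74 276.38] [242.81 276.31] (np.float64(16.875), np.float64(9.625))
side 0 (237, 338) [236.96 336.54] [237.   336.62] (np.float64(25.75), np.float64(23.0))
side 2 (243, 276) [242.74 276.39] [242.81 276.38] (np.float64(16.875), np.float64(9.75))
side 2 (237, 338) [236.97 336.54] [237.06 336.62] (np.float64(25.875), np.float64(23.0))
side 6 (243, 276) [245.35 275.06] [245.69 277.94] (np.float64(27.625), np.float64(25.125))
side 6 (237, 338) [236.96 336.54] [237.   336.69] (np.float64(25.75), np.float64(23.125))
side pred hole z0,.005, gel .012,.016 [[242.59, 278.1], [242.55, 276.52], [242.51, 274.28], [242.48, 273.0]]
side pred hole z0,.005, gel .012,.016 [[237.29, 342.55], [237.24, 340.85], [237.16, 338.46], [237.12, 337.08]]
```

View pics/crop7.png

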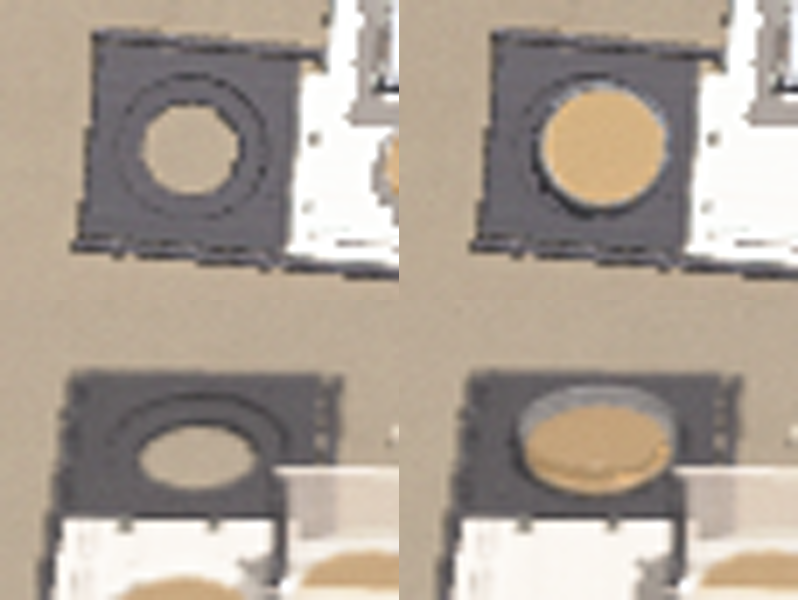

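The last crop, before (left) and after (right), shows the dish in the top view at (604,146), right of the seat centre (591,147). That is about 4–5 mm short, with its right edge still at the rim, so it has not quite dropped. I go back and push about 4–5 mm further.

apply_moves(deltas=[[1,0,-5,0,0],[1,0,-5,0,0],[1,0,-5,0,0],[1,0,-5,0,0],[1,0,-5,0,0],[1,0,-5,0,0],[1,0,0,2,0],[1,0,0,4,0],[1,0,0,4,0],[1,0,0,3,0],[1,0,0,2,0],[1,0,0,0,0],[1,0,0,0,0]])

```text
time_s: 14.3
ee_pos: [0.4551, -0.228, 0.0534]
orientation: [[-0.993, 0.116, 0.0], [0.116, 0.993, -0.0], [-0.0, -0.0, -1.0]]
force: [-0.1, -0.6, 0.5]
finger_gap: -0.0
finger_force: 0.0
```

apply_moves(deltas=[[1,0,0,1.5,0],[1,0,0,1.5,0],[1,0,0,0.8,0],[1,0,0,0.25,0],[1,0,0.8,0,0],[1,0,0.8,0,0],[1,0,0.6,0,0],[1,0,0.3,0,0],[1,0,0.2,0,0],[1,0,0.2,0,0],[1,0,0.1,0,0],[1,0,0,0,0],[1,0,0,0,0]])

```text
time_s: 15.6
ee_pos: [0.459, -0.1972, 0.0123]
orientation: [[-0.994, 0.114, 0.0], [0.114, 0.994, 0.0], [-0.0, 0.0, -1.0]]
force: [-0.5, 0.4, -0.1]
finger_gap: -0.0
finger_force: 0.0
```

apply_moves(deltas=[[1,0,-0.5,0,0],[1,0,-1,0,0],[1,0,0,-3,0],[1,0,0,-4,0],[1,0,0,-5,0],[1,0,0,-5,0],[1,0,4,-2,0],[1,0,5,0,0],[1,0,5,0,0],[1,0,5,0,0],[1,0,5,0,0],[1,0,5,0,0],[1,0,0,0,0]])

```text
time_s: 16.9
ee_pos: [0.4903, 0.0807, 0.2024]
orientation: [[-0.994, 0.108, 0.0], [0.108, 0.994, 0.001], [-0.0, 0.001, -1.0]]
force: [0.6, -0.5, 0.1]
finger_gap: -0.0
finger_force: 0.0
```

```bash
python3 - <<'E'
from h import *
for n in("top","side"): cv2.imwrite(f"pics/{n}8.png",ctrl.capture(n)[:,:,::-1])
def lid(f,n,sx,sy):
    a=cv2.imread(f).astype(float); cx,cy=int(sx),int(sy); a=a[cy-14:cy+15,cx-16:cx+17]
    g=cv2.resize(a.max(2)-0*a.min(2),None,fx=8,fy=8,interpolation=cv2.INTER_CUBIC)
    sat=cv2.resize(a.max(2)-a.min(2),None,fx=8,fy=8,interpolation=cv2.INTER_CUBIC)
    m=((sat>60)&(g>120)).astype(np.uint8);N,l,st,ce=cv2.connectedComponentsWithStats(m);i=1+np.argmax(st[1:,4])
    return ((ce[i]+.5)/8-.5+[cx-16,cy-14]).round(2),(st[i,2:5]/[8,8,64]).round(1)
for i in(6,8):
    for n,L,S in(("top",(301,260),(373,267)),("side",(243,275),(237,337))):
        print(n,i,"fed",*lid(f"pics/{n}{i}.png",n,*L),"seated",*lid(f"pics/{n}{i}.png",n,*S))
print(ctrl.state()["time_s"])
E
```

```text
top 6 fed [302.78 259.5 ] [ 16.5  16.1 207.2] seated [372.63 266.77] [ 16.5  16.2 209.1]
side 6 fed [242.98 274.9 ] [ 19.9  12.1 184.4] seated [236.89 338.08] [ 22.8  18.1 321.8]
top 8 fed [302.01 259.6 ] [ 16.5  16.  203.3] seated [372.63 266.77] [ 16.5  16.4 209.3]
side 8 fed [242.96 275.04] [ 19.1  13.4 200.9] seated [236.9  338.08] [ 22.8  18.2 321.8]
17.0
```

The dish advanced by 2 mm and sank, but the top view still puts it 2–3 mm short of centre. One more small push of about 2.5 mm, watching the force.

apply_moves(deltas=[[1,0,-5,0,0],[1,0,-5,0,0],[1,0,-5,0,0],[1,0,-5,0,0],[1,0,-5,0,0],[1,0,-5,0,0],[1,0,0,2,0],[1,0,0,4,0],[1,0,0,4,0],[1,0,0,4,0],[1,0,0,3,0],[1,0,0,1.5,0],[1,0,0,0.5,0],[1,0,0,0,0],[1,0,0,0,0]])

```text
time_s: 18.5
ee_pos: [0.457, -0.223, 0.014]
orientation: [[-0.993, 0.114, 0.002], [0.114, 0.993, -0.002], [-0.002, -0.001, -1.0]]
force: [0.1, -0.3, 0.5]
finger_gap: 0.001
finger_force: 0.0
```

apply_moves(deltas=[[1,0,0.7,0.1,0],[1,0,0.7,0,0],[1,0,0.6,0,0],[1,0,0.3,0,0],[1,0,0.2,0,0],[1,0,0.1,0,0],[1,0,0,0,0]])

```text
time_s: 19.2
ee_pos: [0.4593, -0.1961, 0.0115]
orientation: [[-0.994, 0.113, 0.0], [0.113, 0.994, -0.0], [-0.0, 0.0, -1.0]]
force: [0.4, -0.5, 2.4]
finger_gap: 0.003
finger_force: 1.2
```

apply_moves(deltas=[[1,0,0.1,0,0],[1,0,0.1,0,0],[1,0,0,0,0]])

```text
time_s: 19.5
ee_pos: [0.4595, -0.1943, 0.0115]
orientation: [[-0.994, 0.114, 0.0], [0.114, 0.994, -0.0], [-0.0, -0.0, -1.0]]
force: [0.4, -1.2, 3.3]
finger_gap: -0.0
finger_force: 1.7
```

apply_moves(deltas=[[1,0,-0.3,-0.1,0],[1,0,-1,0,0],[1,0,0,-3,0],[1,0,0,-4,0],[1,0,0,-5,0],[1,0,0,-5,0],[1,0,4,-2,0],[1,0,5,0,0],[1,0,5,0,0],[1,0,5,0,0],[1,0,5,0,0],[1,0,5,0,0],[1,0,0,0,0]])

```text
time_s: 20.8
ee_pos: [0.4906, 0.0859, 0.2021]
orientation: [[-0.994, 0.107, -0.0], [0.107, 0.994, 0.002], [0.001, 0.002, -1.0]]
force: [-0.5, -1.3, 0.5]
finger_gap: 0.003
finger_force: 0.0
```

```bash
python3 - <<'E'
from h import *
for n in("top","side"): cv2.imwrite(f"pics/{n}9.png",ctrl.capture(n)[:,:,::-1])
def lid(f,cx,cy):
    a=cv2.imread(f).astype(float)[cy-14:cy+15,cx-16:cx+17]
    g,sat=[cv2.resize(v,None,fx=8,fy=8,interpolation=cv2.INTER_CUBIC) for v in(a.max(2),a.max(2)-a.min(2))]
    m=((sat>60)&(g>120)).astype(np.uint8);N,l,st,ce=cv2.connectedComponentsWithStats(m);i=1+np.argmax(st[1:,4])
    return ((ce[i]+.5)/8-.5+[cx-16,cy-14]).round(2),(st[i,:5]/[8,8,8,8,64]+[cx-16,cy-14,0,0,0]).round(1)
for i in(6,8,9):
    print(i,"top",*lid(f"pics/top{i}.png",301,260),"side",*lid(f"pics/side{i}.png",243,275))
# change of side/top between pics: bounds of the dish against the empty insert
for n,(cx,cy) in dict(top=(302,260),side=(243,275)).items():
    for i in(6,8,9):
        d=np.abs(cv2.imread(f"pics/{n}{i}.png").astype(float)-cv2.imread(f"pics/{n}2.png")).max(2)[cy-18:cy+19,cx-20:cx+21]
        d=cv2.resize(d,None,fx=8,fy=8,interpolation=cv2.INTER_CUBIC);m=(d>40).astype(np.uint8);N,l,st,ce=cv2.connectedComponentsWithStats(m);k=1+np.argmax(st[1:,4])
        x,y,w,h=st[k,:4]/8;print(n,i,"x",cx-20+x,cx-20+x+w,"y",cy-18+y,cy-18+y+h)
for n in("top","side"):
    for z in(.009,.018,.022): # lid rim extents if centred in the hole
        e=proj(n,[[.4628+.0275*np.cos(t),-.1595+.0275*np.sin(t),z] for t in np.linspace(0,6.28,60)]);print(n,"pred lid",z,e.min(0).round(1),e.max(0).round(1))
E
```

```text
6 top [302.78 259.5 ] [295.  252.   16.5  16.1 207.2] side [242.98 274.9 ] [233.6 269.4  19.9  12.1 184.4]
8 top [302.01 259.6 ] [294.4 252.1  16.5  16.  203.3] side [242.96 275.04] [233.8 268.8  19.1  13.4 200.9]
9 top [301.39 259.54] [293.9 252.1  15.9  15.9 203.5] side [243.05 274.56] [233.6 268.4  19.6  13.5 203. ]
top 6 x 295.625 312.5 y 250.375 269.625
top 8 x 293.875 311.875 y 250.25 269.75
top 9 x 292.625 310.625 y 250.375 269.875
side 6 x 232.25 254.375 y 266.125 281.875
side 8 x 232.5 254.5 y 265.5 283.0
side 9 x 232.5 254.5 y 265.125 282.5
top pred lid 0.009 [292.1 250.3] [310.8 269.1]
top pred lid 0.018 [292.3 250. ] [311.1 268.9]
top pred lid 0.022 [292.4 249.9] [311.3 268.9]
side pred lid 0.009 [231.3 268.2] [253.8 282.4]
side pred lid 0.018 [231.2 265.3] [253.7 279.5]
side pred lid 0.022 [231.1 264. ] [253.7 278.2]
```

The last two looks agree: the dish dropped between them (side lower edge 281.9→283.0), then slid flat to within about 2 mm of centre. Its side-view extent of 265.1–282.5 matches the 265.3–282.4 predicted for a seated dish. The arm is clear, so I hand in.

```bash
python3 -c "
from workcell import ctrl
print(ctrl.close_job())"
```

```text
the job is handed in; nothing more can be done
None
```

The job is handed in: one dish was fed with a single plunger press and pushed into the empty left insert, where the last pictures show it flat and about 2 mm off centre. It took three pushes, because the first stopped about 4–5 mm short. The hand-in call gave no verdict.

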